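# Slide the lead-frame carrier down the guide lane onto the measuring window

### The job

Line up the blue lead-frame carrier with the lane between the two aluminium guide rails, then push it down the lane with your fingertips until it stands wholly and squarely on the pale green measuring window. Neither the carrier nor the robot may touch a rail, the carrier must only be pushed along the deck, never lifted or tipped, and everything else on the table stays where it is. Leave it standing there and take the fingers away.

Things in the scene. Friction and masses are not known exactly. Their poses are not given: they have to be found in the camera images.
- lane: Fixed dark steel loading deck, a flat plate 440 mm long (its x) by 160 mm wide (its y) by 12 mm thick, lying on the table; origin at the centre of its underside (table height, z up). Its +x is the direction to push, running roughly from the robot's left to its right. The lane's centre line is the deck's x axis (y = 0). The rear 160 mm (x from -220 to -60 mm) is an open apron without rails; the rails run from x = -60 to x = +210 mm.
- rail_left: Fixed aluminium guide rail on the deck, on the left when facing along the push direction: a bar 270 mm long (x), 14 mm wide (y), 14 mm high; origin at the centre of its underside, at x = 75, y = +50 mm of the deck. Its top is 26 mm above the table. The free gap between the two rails is 86 mm.
- rail_right: The other guide rail, same bar, at x = 75, y = -50 mm of the deck.
- window: Pale green measuring window, a flush mark on the deck between the rails: 120 mm long along the lane (its x), 84 mm across; origin at its centre at deck-top height, axes as the deck's. Its place along the lane varies. It does not stand proud and gives no resistance.
- carrier: Loose closed blue plastic box with a copper lead frame on its black top: 90 mm long (its x), 60 mm wide (its y), 50 mm high, about 0.25 to 0.5 kg; origin at the centre of its underside, z up. It starts on the apron, its x axis pointing roughly down the lane but off to one side and askew by up to about 0.2 rad. It slides with ordinary dry friction, and stops when the push stops.
- spare_carrier: Bystander: loose grey box of the same size (90 x 60 x 50 mm) with a white top and no copper, on the table beyond the deck; origin under its centre.
- ring_gauge: Bystander: loose flat steel ring, 60 mm across, 22 mm high, lying on the table; origin under its centre.
- plug_gauge: Bystander: loose upright brass cylinder, 26 mm across, 40 mm high, on the table; origin under its centre.
- gauge_block: Bystander: loose aluminium block 35 x 20 x 30 mm high on the table; origin under its centre.
- solvent: Bystander: loose white bottle, 56 mm across, 130 mm high, left on the table; origin under its centre.
- brush: Bystander: loose brush lying on the table, right; origin under its middle.
- driver: Bystander: loose screwdriver lying on the table, right; origin under its middle.

How it is judged:
By the outcome, as a careful person would: the job done as asked, in the order asked, and still so for the second after the job is handed in, with the robot touching nothing.
It also fails if it takes over 64 s, if anything falls off the work surface, if the arm or the gripper's body presses on something with over 40 N, if the wrist force passes 120 N, or if a joint passes its speed limit or range.

### The arm

A 6-joint arm with a two-finger parallel gripper is mounted at the origin on the work surface. World frame = base frame: x ahead of the robot, y to its left, z up, the work surface at z = 0. Lengths are in mm, angles in rad, forces in N, time in s.
With the tool pointing down it reaches from about 300 to 1000 mm from the base axis. Payload 5.1 kg.
Tool frame: the origin (TCP) lies on the centre line of the jaws, within the pads' length; the fingertips stand 19 mm ahead of it and the grasp point (between the pads) is the TCP; z points along the fingers, y is the line along which they close (so a half turn about z gives the same grasp; the last joint's range is limited). The gripper opens to 95 mm and grips with 3 to 60 N. Pads are 20 mm wide; open, the fingers measure 119 mm over their backs; the gripper's body (75 mm by 180 mm) begins 59 mm behind the grasp point.
Start: joints at [1.194, 0.124, 1.65, -0, 1.367, -0.083], TCP at [188.256, 622.129, 233.656] pointing down, gripper open.
Joint ranges: [-2.61, 2.61], [-1.02, 2.33], [0.03, 2.71], [-1.35, 4.49], [0.32, 2.68], [-2.91, 2.91]. Speed limits (rad/s): [2.57, 2.57, 3.14, 3.14, 3.14, 3.14].

### API

Orientations are given as a unit quaternion [x, y, z, w].
In Python, from workcell import robot, cams gives the robot as it stands.
- The arm moves only by the tool play_rows, never from a script. Its argument "deltas" is a list of rows, each a list of 3 entries, a list of its own where there are three numbers: the shift along the tool's x, y, z in cm, then the turn about the tool's z in rad, then the gripper command: -1 is shut, 1 is fully open, values between are in proportion. A call has 1 to 20 rows; each row shifts and turns the commanded pose from where the row before left it, along the tool's axes as they then stand; what a row does not reach is not made up. A row lasts 1/8 s, in which the tool goes at most 62.5 mm and 10.7 degrees, less where a joint would pass 70% of its speed; a pose out of reach is approached as far as the arm can. A call is refused whole if a number of a shift passes 6.25 or a number of a turn 0.188, either way. A call with a gripper value outside its range is refused whole. The fingers move at their own pace and stop on an object; "force" is the grip in N (left out, the last holds). Time passes only in rows, so rows that do not move let the fingers close. It gives the time, the measured TCP pose, the force and the opening at its end, in the units of the state.
- robot.read_state(): the state, without advancing time (a new reading comes with each control period).
- cams.camera(name): name is "scene" or "top" or "wrist"; returns (picture, depth): 384x512x3 uint8, red, green, blue; 384x512 float32, mm along the optical axis (not along the pixel's ray), 0 where there is no reading.
- cams.get_calibration(name): a dict with "fx", "fy", "cx", "cy" (pixels), "origin" and "rotation" of the camera in the world. Camera axes: x right, y up, looking along -z (the intrinsics and any distortion apply to the point x, -y, -z); pixel columns grow to the right and rows downward; lengths in mm; the calibration is good to about 2 mm. A picture is of the moment at which its call begins: read the wrist's pose just before it. get_calibration takes no time and is no camera call; for the wrist camera it gives the pose at the moment of the call.
- robot.job_done(): hands the job in, once; it reports no verdict.
The state is a dict: "time": time; "qpos": joint angles; "dq": joint speeds; "joint_torque": joint torques, N m; "eef_pos": TCP position; "tcp_rot": TCP orientation; "wrist_force": force on the tool from outside, world axes, zero at the start; "moment": the same for the moment, N m; "finger_gap": opening from 0.0 (shut) to 1.0 (fully open).
Only numpy, scipy, OpenCV 4.12 (cv2) and the standard library are available. Lean on these libraries where they do the work, as an engineer would, in place of code of your own. Each camera call takes 0.05 s, during which the arm holds its last target. There are 200 camera calls.

## Working session

There is one attempt and no reset: what is moved stays moved. The work goes in short steps, Python scripts to look and compute and a tool call to move; the robot and the scene stay as the last step left them, time stands still between calls to the robot, and variables do not carry over. Pictures are saved under pics/ and viewed, on a budget of 10 in all, crops included, one or two more only if the job needs it, and the job is handed in when it is done.

Besides the shell and the picture viewer there is one more tool, called after "Emit:" as name(argument=value, ...) on one line, values as JSON. play_rows: Moves the arm, as the interface text tells. Its arguments: {"type":"object","properties":{"deltas":{"type":"array"},"force":{"type":"number"}},"required":["deltas"]}

```bash
mkdir -p pics; ls
cat > h.py <<'E'
import numpy as np, cv2
from workcell import robot, cams
def shot(name, save=None):
    c=cams.get_calibration(name); im,d=cams.camera(name)
    if save: cv2.imwrite('pics/'+save,im[:,:,::-1])
    return im,d,c
def world(d,c):
    v,u=np.mgrid[:384,:512]
    p=np.stack([(u-c['cx'])/c['fx']*d,-(v-c['cy'])/c['fy']*d,-d],-1)
    w=p@np.array(c['rotation']).T+np.array(c['origin'])
    w[d<=0]=np.nan
    return w
E
python3 - <<'E'
from h import *
for n in ('top','scene'):
    im,d,c=shot(n,n+'1.png'); print(n,c)
    np.savez(n+'1.npz',im=im,d=d)
print(robot.read_state())
E
```

```text
pics
top {'fx': 463.6868631406074, 'fy': 463.6868631406074, 'cx': 260.0128681515461, 'cy': 193.9045497950761, 'origin': array([ 279.65819214,   67.00217132, 1532.30098281]), 'rotation': array([ 0.06144065, -0.07710199, -0.69894538,  0.70834715])}
scene {'fx': 375.6388233319732, 'fy': 375.6388233319732, 'cx': 252.31263446755355, 'cy': 188.4983631994777, 'origin': array([1223.13283242, -518.33442725,  677.57463477]), 'rotation': array([0.40796636, 0.18372144, 0.38042375, 0.80937485])}
{'time': 0.1, 'qpos': array([ 1.19442519e+00,  1.24448125e-01,  1.65152592e+00, -2.32536087e-05,
        1.36750299e+00, -8.25903959e-02]), 'dq': array([ 0.00222216, -0.00107427, -0.00303706, -0.00116835, -0.00351857,
       -0.00043505]), 'joint_torque': array([ 3.83591469e-04, -4.18879151e+01, -3.61096716e+01,  7.76018668e-02,
        4.60731809e-02, -4.15514705e-05]), 'eef_pos': array([188.05001459, 621.63614372, 232.51141737]), 'tcp_rot': array([ 1.46360306e-01,  9.89230900e-01, -9.20078714e-04, -2.03234801e-04]), 'wrist_force': array([-0.18976179, -0.64649931, -0.17730346]), 'moment': array([ 0.02889222,  0.04153273, -0.01280844]), 'finger_gap': 1.0005492860178835}
```

View pics/top1.png

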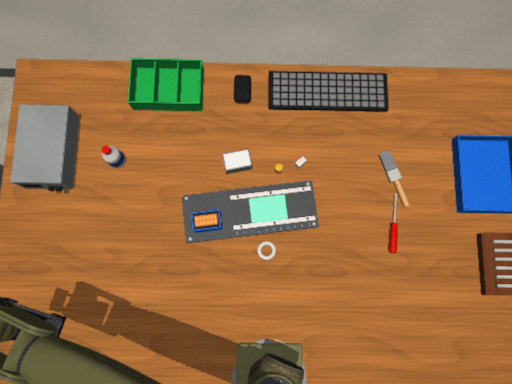

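View pics/scene1.png

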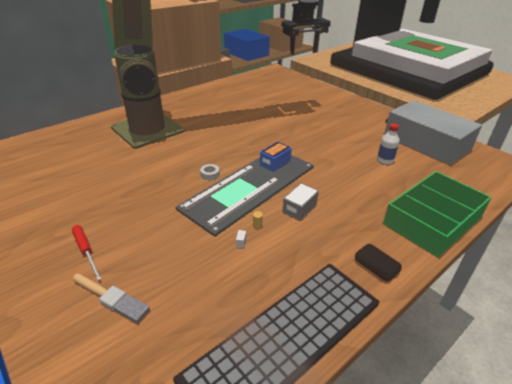

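```bash
cat >> h.py <<'E'
from scipy.spatial.transform import Rotation as Ro
def world(d,c):
    v,u=np.mgrid[:384,:512]
    p=np.stack([(u-c['cx'])/c['fx']*d,-(v-c['cy'])/c['fy']*d,-d],-1)
    w=p@Ro.from_quat(c['rotation']).as_matrix().T+np.array(c['origin'])
    w[d<=0]=np.nan
    return w
def plane(c,uv,z):
    uv=np.atleast_2d(uv).astype(float)
    p=np.stack([(uv[:,0]-c['cx'])/c['fx'],-(uv[:,1]-c['cy'])/c['fy'],-np.ones(len(uv))],-1)
    r=p@Ro.from_quat(c['rotation']).as_matrix().T; o=np.array(c['origin'])
    return o+r*((z-o[2])/r[:,2])[:,None]
def blob(mask,c,z):
    "largest blob -> world centre, size, angle (rad, of the long side) at height z"
    n,l,s,_=cv2.connectedComponentsWithStats(mask.astype(np.uint8))
    k=1+np.argmax(s[1:,4]); v,u=np.nonzero(l==k)
    P=plane(c,np.stack([u,v],-1),z)[:,:2]
    (cx,cy),(w,h),a=cv2.minAreaRect(P.astype(np.float32))
    if w<h: w,h,a=h,w,a+90
    return P.mean(0).round(1),(round(cx,1),round(cy,1)),(round(w,1),round(h,1)),round(float((np.radians(a)+np.pi/2)%np.pi-np.pi/2),4),len(u)
E
python3 - <<'E'
from h import *
for n in ('top',):
    z=np.load(n+'1.npz'); im=z['im'];d=z['d']; c=cams.get_calibration(n); w=world(d,c)
    H=cv2.cvtColor(im,cv2.COLOR_RGB2HSV)
    for nm,(u,v) in dict(win=(268,208),car=(206,221),spare=(237,160),ring=(260,250),deck=(225,230),table=(300,260),rail=(270,193)).items(): print(nm,H[v,u],w[v,u].round(1))
    g=(H[...,0]>60)&(H[...,0]<90)&(H[...,1]>60)&(H[...,2]>120); g[:150]=0
    print('win',blob(g,c,12))
    o=(H[...,0]<18)&(H[...,1]>200)&(H[...,2]>200); o[:205]=0;o[240:]=0;o[:,:185]=0;o[:,225:]=0
    print('copper',blob(o,c,62))
    dk=(H[...,1]<90)&(H[...,2]<90); dk[:175]=0;dk[245:]=0;dk[:,:175]=0;dk[:,330:]=0
    dk=cv2.morphologyEx(dk.astype(np.uint8),cv2.MORPH_CLOSE,np.ones((25,25)))
    print('deck',blob(dk,c,12))
c=cams.get_calibration('wrist');print(c,robot.read_state()['eef_pos'])
E
```

```text
win [ 80 105 246] [535.1   7.7  10. ]
car [ 13 171 237] [481.1 206.9  64.9]
spare [ 24  11 242] [686.3 112.8  55. ]
ring [ 17  24 194] [394.5  33.1  24.9]
deck [100   8  96] [458.6 148.2  18.9]
table [ 14 179 177] [364.9 -98.3   8.3]
rail [ 15  10 107] [582.5   2.2  28.1]
win (array([534.4,   8.5]), (534.6, 8.2), (124.5, 83.5), -1.4313, 929)Traceback (most recent call last):
  File "<stdin>", line 9, in <module>
  File "h.py", line 28, in blob
    k=1+np.argmax(s[1:,4]); v,u=np.nonzero(l==k)
        ~~~~~~~~~^^^^^^^^^
    return _wrapfunc(a, 'argmax', axis=axis, out=out, **kwds)
    return bound(*args, **kwds)
ValueError: attempt to get argmax of an empty sequence
```

Run:
```python
from h import *
c=cams.get_calibration('wrist');s=robot.read_state();R=Ro.from_quat(s['tcp_rot'])
print(c['fx'],c['cx'],c['cy'],'cam in tool',R.inv().apply(c['origin']-s['eef_pos']), (R.inv()*Ro.from_quat(c['rotation'])).as_matrix().round(3))
```

```text
289.92708506328063 254.13136283349183 188.55075105530292 cam in tool [ 7.10157610e+01  7.13509121e-02 -1.50737220e+02] [[ 0.001  0.968  0.251]
 [ 1.    -0.001  0.   ]
 [ 0.     0.251 -0.968]]
```

Emit:
play_rows(deltas=[[[-4, -4, -1.5], 0, 1], [[-4, -4, -1.5], 0, 1], [[-4, -4, -1.5], 0, 1], [[-4, -4, -1.5], 0, 1], [[-4, -4, -1.5], 0, 1], [[-4, -4, -1.5], 0, 1], [[-4, -4, -1.5], 0, 1], [[-4, -4, -1.5], 0, 1], [[-4, -4, -1.5], 0, 1], [[-4, -4, -1.5], 0, 1], [[-4, 0, 0], 0, 1], [[0, 0, 0], 0, 1], [[0, 0, 0], 0, 1]])

```text
time: 1.72
eef_pos: [493.1, 112.0, 382.9]
tcp_rot: [0.146, 0.989, -0.0, -0.001]
wrist_force: [-0.2, 0.4, -0.3]
finger_gap: 1.001
```

Run:
```python
from h import *
im,d,c=shot('wrist'); np.savez('w1.npz',im=im,d=d,**c)
cv2.imwrite('pics/w1.png',cv2.resize(im[100:340,100:420],None,fx=2.5,fy=2.5,interpolation=cv2.INTER_CUBIC)[:,:,::-1])
```

```text
(no output)
```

View pics/w1.png

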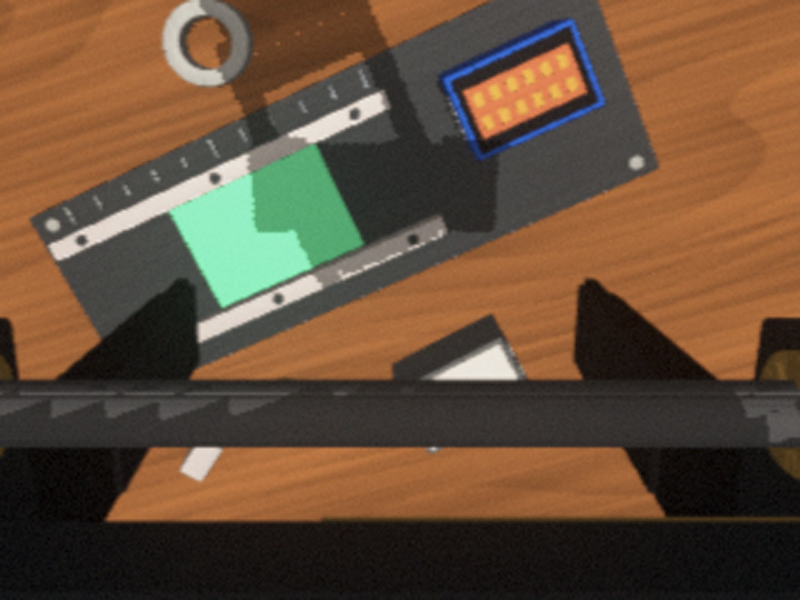

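```bash
cat >> h.py <<'E'
def big(m):
    n,l,s,_=cv2.connectedComponentsWithStats(m.astype(np.uint8)); k=1+np.argmax(s[1:,4]); return l==k
def green(im):
    H=cv2.cvtColor(im,cv2.COLOR_RGB2HSV); return big((H[...,0]>65)&(H[...,0]<90)&(H[...,1]>70)&(H[...,2]>70))
def copper(im,roi=None):
    H=cv2.cvtColor(im,cv2.COLOR_RGB2HSV)
    b=(H[...,0]>105)&(H[...,0]<125)&(H[...,1]>150)&(H[...,2]>70)
    if roi is not None: b&=roi
    hull=np.zeros(b.shape,np.uint8)
    b=big(cv2.dilate(b.astype(np.uint8),np.ones((3,3)))); v,u=np.nonzero(b); 
    cv2.fillConvexPoly(hull,cv2.convexHull(np.stack([u,v],-1).astype(np.int32)),1); hull=cv2.erode(hull,np.ones((3,3)))
    o=hull.astype(bool)&((H[...,0]<25)&(H[...,1]>120)&(H[...,2]>110))
    return hull.astype(bool),o
def mom(mask,c,z):
    "centre and long-axis angle from second moments"
    v,u=np.nonzero(mask); P=plane(c,np.stack([u,v],-1),z)[:,:2]; m=P.mean(0); w,V=np.linalg.eigh(np.cov((P-m).T)); a=V[:,1]
    if a[1]>0: a=-a
    return m,np.arctan2(a[1],a[0]),np.sqrt(12*w[::-1])
E
python3 - <<'E'
from h import *
z=np.load('w1.npz'); im=z['im'];c={k:z[k] for k in('fx','fy','cx','cy','origin','rotation')}; w=world(z['d'],c)
g=green(im); print('win',blob(g,c,12),mom(g,c,12), 'z',np.nanmedian(w[g][:,2]))
roi=np.zeros(g.shape,bool); roi[95:175,260:350]=1
h,o=copper(im,roi); print('hull',blob(h,c,62),mom(h,c,62)); print('cop',mom(o,c,62),'z',np.nanmedian(w[o][:,2]))
H=cv2.cvtColor(im,cv2.COLOR_RGB2HSV); 
wm,wa,_=mom(g,c,12); e=np.array([np.cos(wa),np.sin(wa)]); n=np.array([-e[1],e[0]])
v,u=np.mgrid[:384,:512]; P=plane(c,np.stack([u.ravel(),v.ravel()],-1),26)[:,:2]; q=P-wm; X=(q@e).reshape(g.shape);Y=(q@n).reshape(g.shape)
for s in(1,-1):
    m=(abs(Y-50*s)<14)&(X>-110)&(X<60)&(H[...,1]<40)&(H[...,2]>100)&(w[...,2]>18)
    if m.sum()>50: print('rail',s,mom(m,c,26),m.sum(), 'y',Y[m].mean())
E
```

```text
win (array([531.7,   7.6]), (532.4, 6.9), (123.0, 84.5), -1.4315, 2894) (array([531.70337502,   7.6309992 ]), np.float64(-1.4252095609335125), array([122.94117954,  84.40284077])) z 12.505065585494322
hull (array([482.5, 206.9]), (482.9, 206.4), (91.6, 62.6), -1.4271, 2229) (array([482.45983711, 206.89291282]), np.float64(-1.4551779367104554), array([90.65358036, 61.9163714 ]))
cop (array([484.0754387 , 207.68803355]), np.float64(-1.436051021213458), array([73.20459841, 35.24240888])) z 62.87139631142827
rail 1 (array([577.34348477,  37.99264734]), np.float64(-1.4393516174699263), array([168.40363131,  15.21450534])) 688 y 49.561936632726216
rail -1 (array([478.46893958,  26.59545395]), np.float64(-1.4371400101646896), array([170.2389728 ,  14.12222107])) 742 y -49.920035217858704
```

Emit:
play_rows(deltas=[[[0, 0, 0], -0.142, 0.15], [[0, 0, 0], -0.142, 0.15], [[0, 0, 0], -0.141, 0.15], [[1.06, 1.58, 4.5], 0, 0.15], [[1.06, 1.58, 4.5], 0, 0.15], [[1.06, 1.58, 4.5], 0, 0.15], [[1.06, 1.58, 4.5], 0, 0.15], [[1.06, 1.58, 4.5], 0, 0.15], [[1.06, 1.58, 4.5], 0, 0.15], [[0, 0, 0], 0, 0.15], [[0, 0, 0], 0, 0.15]])

```text
time: 3.15
eef_pos: [419.1, 198.0, 115.7]
tcp_rot: [-0.066, 0.998, 0.0, 0.001]
wrist_force: [-0.0, 0.8, 1.0]
finger_gap: 0.58
```

Run:
```python
from h import *
s=robot.read_state();R=Ro.from_quat(s['tcp_rot']).as_matrix();print(s['eef_pos'],np.arctan2(R[1,1],R[0,1]),s['finger_gap'],s['wrist_force'])
im,d,c=shot('wrist'); np.savez('w2.npz',im=im,d=d,**c)
cv2.imwrite('pics/w2.png',cv2.resize(im,None,fx=1.5,fy=1.5)[:,:,::-1])
```

```text
[419.07936704 198.01087975 115.67843685] 1.7031057436155097 0.5797416752025636 [-0.02562204  0.78209448  1.04773676]
```

View pics/w2.png

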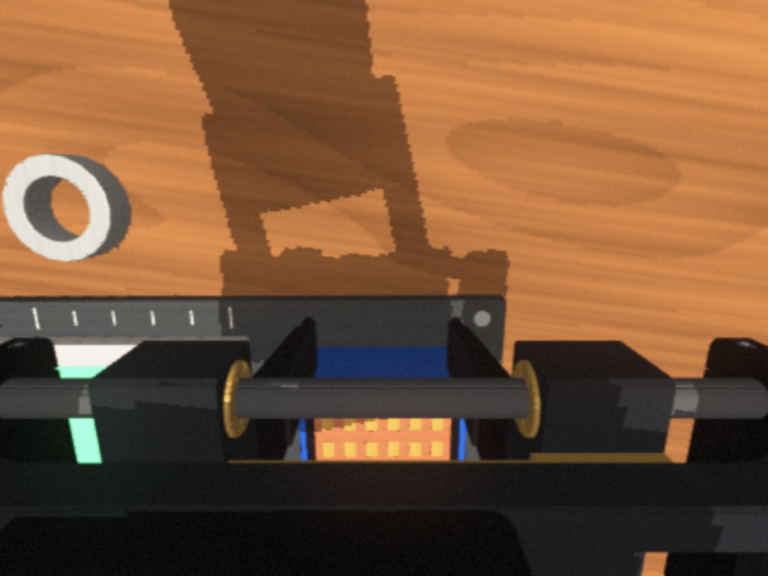

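Emit:
play_rows(deltas=[[[0, 0, 2.4], 0, 0.15], [[0, 0, 2.4], 0, 0.15], [[0, 0, 2.2], 0, 0.15], [[0, 0, 0], 0, 0.15], [[-0.6, 0, 0], 0, 0.15], [[-0.6, 0, 0], 0, 0.15], [[-0.6, 0, 0], 0, 0.15], [[0, 0, 0], 0, 0.15], [[0, 0, 0], 0, 0.15]])

```text
time: 4.32
eef_pos: [435.9, 199.9, 43.6]
tcp_rot: [-0.066, 0.998, -0.0, -0.0]
wrist_force: [0.1, -0.2, 0.2]
finger_gap: 0.577
```

Emit:
play_rows(deltas=[[[-0.2, 0, 0], 0, 0.15], [[-0.2, 0, 0], 0, 0.15], [[-0.2, 0, 0], 0, 0.15], [[-0.2, 0, 0], 0, 0.15]])

```text
time: 4.82
eef_pos: [443.9, 201.0, 43.7]
tcp_rot: [-0.066, 0.998, 0.0, -0.0]
wrist_force: [-1.2, 0.5, -0.4]
finger_gap: 0.578
```

Emit:
play_rows(deltas=[[[-0.3, 0, 0], 0, 0.15], [[-0.3, 0, 0], 0, 0.15], [[-0.3, 0, 0], 0, 0.15], [[-0.3, 0, 0], 0, 0.15], [[-0.3, 0, 0], 0, 0.15], [[-0.2, 0, 0], 0, 0.15], [[0, 0, 0], 0, 0.15]])

```text
time: 5.7
eef_pos: [461.1, 203.2, 43.7]
tcp_rot: [-0.066, 0.998, 0.0, 0.0]
wrist_force: [-0.4, -0.3, -1.0]
finger_gap: 0.574
```

```bash
cat >> h.py <<'E'
E0=np.array([np.cos(-1.438),np.sin(-1.438)]); N0=np.array([-E0[1],E0[0]])
def lane(p):
    q=np.asarray(p)[:2]-np.array([528.2,32]); return (q@E0).round(1),(q@N0).round(1)
def tcp():
    s=robot.read_state();R=Ro.from_quat(s['tcp_rot']).as_matrix();print('t',s['time'],'tcp',s['eef_pos'].round(1),'lane',lane(s['eef_pos']),'yaw y',np.arctan2(R[1,1],R[0,1]).round(4),s['wrist_force'].round(1))
E
python3 - <<'E'
from h import *
tcp()
im,d,c=shot('top'); np.savez('t2.npz',im=im,d=d)
cv2.imwrite('pics/t2.png',cv2.resize(im[170:260,170:330],None,fx=5,fy=5,interpolation=cv2.INTER_CUBIC)[:,:,::-1])
E
```

```text
t 5.7 tcp [461.1 203.2  43.7] lane (np.float64(-178.6), np.float64(-43.8)) yaw y 1.702 [-0.4 -0.3 -1. ]
```

View pics/t2.png

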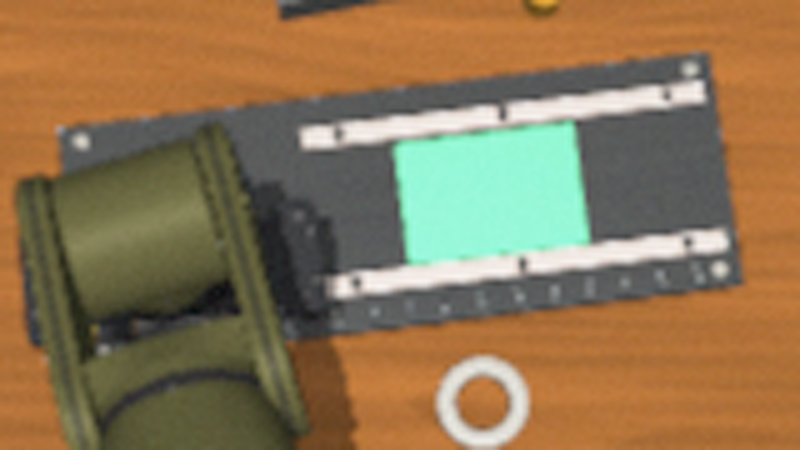

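Emit:
play_rows(deltas=[[[-0.2, 0, 0], 0, 0.15], [[-0.2, 0, 0], 0, 0.15], [[0, 0, 0], 0, 0.15], [[0, 0, 0], 0, 0.15], [[1, 0, 0], 0, 0.15], [[2, 0, 0], 0, 0.15], [[2, 0, -4], 0, 0.15], [[0, 0, -6], 0, 0.15], [[0, 0, -6], 0, 0.15], [[0, 0, -6], 0, 0.15], [[0, -3, -3], 0, 0.15], [[0, -3, 0], 0, 0.15], [[0, 0, 0], 0, 0.15], [[0, 0, 0], 0, 0.15]])

```text
time: 7.5
eef_pos: [422.4, 138.0, 292.9]
tcp_rot: [-0.065, 0.998, 0.0, -0.001]
wrist_force: [-0.4, -0.0, -0.6]
finger_gap: 0.576
```

Run:
```python
from h import *
tcp()
im,d,c=shot('wrist'); np.savez('w3.npz',im=im,d=d,**c); it,dt,ct=shot('top')
cv2.imwrite('pics/w3.png',cv2.resize(im,None,fx=1.5,fy=1.5)[:,:,::-1])
for nm,a,cc in(('wrist',im,c),('top',it,ct)):
    g=green(a); m=mom(g,cc,12); print(nm,'win',lane(m[0]),m, blob(g,cc,12))
    P=plane(cc,np.stack(np.meshgrid(np.arange(512),np.arange(384)),-1).reshape(-1,2),62).reshape(384,512,3)
    roi=np.hypot(P[...,0]-503,P[...,1]-209)<75
    h,o=copper(a,roi); m=mom(h,cc,62); print('hull',lane(m[0]),m, blob(h,cc,62)); m=mom(o,cc,62); print('cop',lane(m[0]),m)
```

```text
t 7.5 tcp [422.4 138.  292.9] lane (np.float64(-119.0), np.float64(-90.8)) yaw y 1.7018 [-0.4 -0.  -0.6]
wrist win (np.float64(24.9), np.float64(-9.2)) (array([522.36145055,   6.10102011]), np.float64(-1.4719372707555292), array([115.39764404,  64.7188734 ])) (array([522.4,   6.1]), (534.3, 7.4), (122.9, 82.5), -1.4389, 2659)
hull (np.float64(-175.8), np.float64(-9.1)) (array([495.93828162, 205.02028983]), np.float64(-1.205947770330959), array([86.96732831, 68.60245503])) (array([495.9, 205. ]), (498.1, 208.9), (90.1, 72.3), -1.4389, 2859)
cop (np.float64(-164.7), np.float64(1.0)) (array([507.36015818, 195.39098257]), np.float64(-1.2220664804354684), array([56.19201225, 34.25045085]))
top win (np.float64(-272.2), np.float64(479.4)) (array([967.36877649, 365.2521535 ]), np.float64(-1.5934997859232154), array([241.85659784, 190.44313477])) (array([967.4, 365.3]), (968.7, 369.5), (250.8, 189.4), -1.5697, 3358)Traceback (most recent call last):
  File "<stdin>", line 9, in <module>
  File "h.py", line 42, in copper
    b=big(cv2.dilate(b.astype(np.uint8),np.ones((3,3)))); v,u=np.nonzero(b);
  File "h.py", line 34, in big
    n,l,s,_=cv2.connectedComponentsWithStats(m.astype(np.uint8)); k=1+np.argmax(s[1:,4]); return l==k
                                                                      ~~~~~~~~~^^^^^^^^^
    return _wrapfunc(a, 'argmax', axis=axis, out=out, **kwds)
    return bound(*args, **kwds)
ValueError: attempt to get argmax of an empty sequence
```

View pics/w3.png

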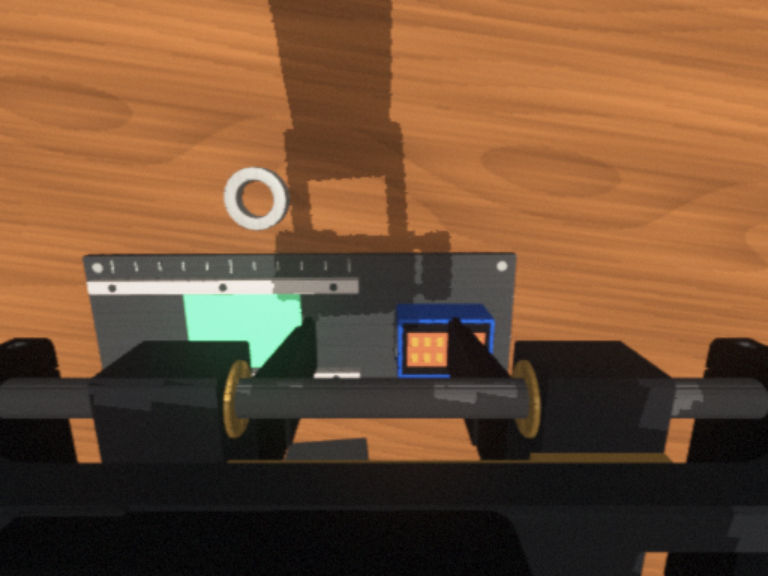

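Run:
```python
from h import *
print(robot.read_state()['qpos'].round(3))
z=np.load('w3.npz'); im=z['im'];c={k:z[k] for k in('fx','fy','cx','cy','origin','rotation')}
# rail / carrier edges by gradient along columns, right rail
H=cv2.cvtColor(im,cv2.COLOR_RGB2HSV)
G=cv2.cvtColor(im,cv2.COLOR_RGB2GRAY).astype(float)
def edge(cols,r0,r1,img,z,sgn):
    g=np.diff(img[r0:r1],axis=0)*sgn; pts=[]
    for u in cols:
        k=np.argmax(g[:,u]); pts.append((u,r0+k+.5))
    P=plane(c,pts,z)[:,:2]; L=np.array([lane(p) for p in P]); f=np.polyfit(L[:,0],L[:,1],1); r=L[:,1]-np.polyval(f,L[:,0]); k=abs(r)<1.5; f=np.polyfit(L[k,0],L[k,1],1); print('slope',f[0].round(4),'y mean',L[k,1].mean().round(2),k.sum(),len(k))
edge(range(64,230),180,197,G,26,1) # rail outer top edge? 
B=im[...,2].astype(float)-im[...,0]
edge(range(268,324),198,208,B,62,1)
edge(range(270,300),206,216,B,62,-1)
edge(range(64,300),160,178,im[...,0].astype(float),12,-1)
```

```text
[ 0.195 -0.381  2.008  0.     1.515 -1.508]
slope 0.0067 y mean -56.72 155 166
slope -0.0061 y mean -44.01 54 56
slope 0.0069 y mean -25.85 30 30
slope 0.0037 y mean -81.99 236 236
```

Emit:
play_rows(deltas=[[[0, 0, 0], 0.174, -0.37], [[0, 0, 0], 0.174, -0.37], [[0, 0, 0], 0.174, -0.37], [[0, 0, 0], 0.174, -0.37], [[0, 0, 0], 0.174, -0.37], [[0, 0, 0], 0.174, -0.37], [[0, 0, 0], 0.174, -0.37], [[0, 0, 0], 0.174, -0.37], [[0, 0, 0], 0.174, -0.37], [[3.64, 2.26, 4], 0, -0.37], [[3.64, 2.26, 5], 0, -0.37], [[3.64, 2.26, 5], 0, -0.37], [[3.63, 2.26, 5], 0, -0.37], [[0, 0, 0], 0, -0.37], [[0, 0, 0], 0, -0.37]])

```text
time: 9.48
eef_pos: [490.0, 288.5, 111.6]
tcp_rot: [0.657, 0.754, -0.0, 0.0]
wrist_force: [-0.2, 0.4, 1.6]
finger_gap: 0.315
```

```bash
sed -i 's/-1\.438/-1.434/g' h.py
python3 - <<'E'
from h import *
tcp(); print(robot.read_state()['qpos'].round(2))
im,d,c=shot('wrist'); np.savez('w4.npz',im=im,d=d,**c); it,dt,ct=shot('top'); np.savez('t4.npz',im=it,d=dt)
A=cv2.resize(im,(512,384)); B=cv2.resize(it[170:260,170:330],(512,288),interpolation=cv2.INTER_CUBIC)
cv2.imwrite('pics/wt4.png',cv2.resize(np.vstack([A[100:340],B]),(512,528))[:,:,::-1])
E
```

```text
t 9.475 tcp [490.  288.5 111.6] lane (np.float64(-259.4), np.float64(-2.8)) yaw y 0.1371 [-0.2  0.4  1.6]
[ 0.44  0.05  1.94 -0.    1.15  0.3 ]
```

View pics/wt4.png

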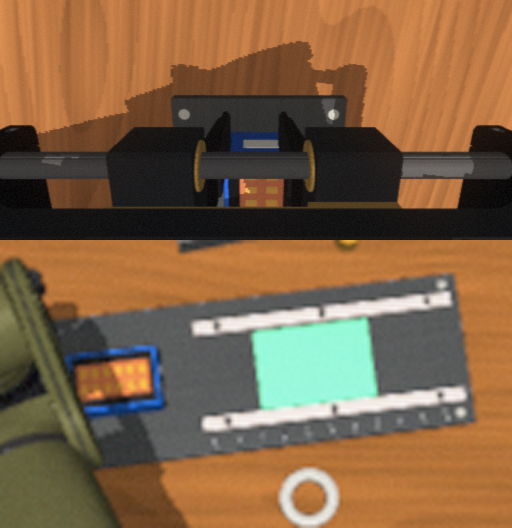

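```bash
cat > m.py <<'E'
from h import *
def top(im,d,c,near=None):
    H=cv2.cvtColor(im,cv2.COLOR_RGB2HSV); g=(H[...,0]>65)&(H[...,0]<90)&(H[...,1]>70)&(H[...,2]>120); g[:170]=0;g[245:]=0; g=big(g)
    m=mom(g,c,12); print('win',lane(m[0]),m[1].round(4),m[2].round(1))
    uv=np.stack(np.meshgrid(np.arange(512),np.arange(384)),-1).reshape(-1,2)
    P=plane(c,uv,26)[:,:2]-np.array([528.2,32]); X=(P@E0).reshape(384,512);Y=(P@N0).reshape(384,512)
    for s in(1,-1):
        k=(abs(Y-50*s)<15)&(abs(X)<130)&(H[...,1]<40)&(H[...,2]>130); mm=mom(k,c,26); print('rail',s,lane(mm[0]),mm[1].round(4),mm[2].round(1))
    P=plane(c,uv,62)[:,:2]-np.array([528.2,32]); X=(P@E0).reshape(384,512);Y=(P@N0).reshape(384,512)
    roi=(abs(Y)<45)&(abs(X-near)<70)
    o=roi&(H[...,0]<20)&(H[...,1]>130)&(H[...,2]>150); mm=mom(big(cv2.morphologyEx(o.astype(np.uint8),cv2.MORPH_CLOSE,np.ones((3,3)))),c,62); print('copper',lane(mm[0]),mm[1].round(4),mm[2].round(1))
    b=roi&(H[...,0]>105)&(H[...,0]<128)&(H[...,1]>130)&(H[...,2]>60); b=cv2.morphologyEx((b|o).astype(np.uint8),cv2.MORPH_CLOSE,np.ones((7,7)))
    print('rim',blob(b,c,62)); mm=mom(big(b),c,62); print('   ',lane(mm[0]),mm[1].round(4),mm[2].round(1))
E
python3 - <<'E'
from m import *
z=np.load('t4.npz'); top(z['im'],z['d'],cams.get_calibration('top'),-179)
z=np.load('w4.npz'); im=z['im'];c={k:z[k] for k in('fx','fy','cx','cy','origin','rotation')}
B=im[...,2].astype(float)-im[...,0]
r=240; print([ (u,int(B[r,u])) for u in range(222,295,2)])
E
```

```text
win (np.float64(24.1), np.float64(3.0)) -1.4302 [123.6  83.3]
rail 1 (np.float64(15.8), np.float64(51.4)) -1.4345 [227.7  17.1]
rail -1 (np.float64(15.2), np.float64(-48.9)) -1.4334 [232.6  17. ]
copper (np.float64(-177.7), np.float64(3.2)) -1.3966 [70.  33.2]
rim (array([505.7, 205.8]), (504.0, 210.5), (92.5, 66.4), -1.4487, 530)
    (np.float64(-175.2), np.float64(1.4)) -1.6531 [84.1 66.2]
[(222, -1), (224, 1), (226, 0), (228, -3), (230, 15), (232, 64), (234, 61), (236, 62), (238, 67), (240, 61), (242, 57), (244, -5), (246, -6), (248, -5), (250, -4), (252, -4), (254, -7), (256, -6), (258, -7), (260, -4), (262, -7), (264, -7), (266, -8), (268, -6), (270, -4), (272, -6), (274, -4), (276, -7), (278, -4), (280, 3), (282, -3), (284, -2), (286, -3), (288, -2), (290, -6), (292, 3), (294, -1)]
```

Emit:
play_rows(deltas=[[[0, 0.3, 2], 0, -0.37], [[0, 0, 2], 0, -0.37], [[0, 0, 1.9], 0, -0.37], [[0, 0, 0], 0, -0.37], [[-0.6, 0, 0], 0, -0.37], [[-0.6, 0, 0], 0, -0.37], [[-0.6, 0, 0], 0, -0.37], [[0, 0, 0], 0, -0.37], [[0, 0, 0], 0, -0.37]])

```text
time: 10.7
eef_pos: [495.8, 270.7, 52.5]
tcp_rot: [0.658, 0.753, 0.0, 0.0]
wrist_force: [-0.5, -0.0, -0.1]
finger_gap: 0.312
```

```bash
python3 -c "
from h import *
tcp()"
```

```text
t 10.7 tcp [495.8 270.7  52.5] lane (np.float64(-240.9), np.float64(0.4)) yaw y 0.1358 [-0.5 -0.  -0.1]
```

Emit:
play_rows(deltas=[[[-0.3, 0, 0.3], 0, -0.37], [[-0.3, 0, 0], 0, -0.37], [[-0.3, 0, 0], 0, -0.37], [[-0.5, 0, 0], 0, -0.37], [[-0.5, 0, 0], 0, -0.37], [[-0.5, 0, 0], 0, -0.37], [[-0.5, 0, 0], 0, -0.37], [[-0.5, 0, 0], 0, -0.37], [[-0.5, 0, 0], 0, -0.37], [[-0.5, 0, 0], 0, -0.37], [[-0.5, 0, 0], 0, -0.37], [[-0.5, 0, 0], 0, -0.37]])

```text
time: 12.2
eef_pos: [503.0, 216.9, 49.3]
tcp_rot: [0.657, 0.754, 0.0, 0.0]
wrist_force: [-0.2, 0.8, -0.9]
finger_gap: 0.316
```

Run:
```python
from m import *
tcp(); im,d,c=shot('top'); np.savez('t5.npz',im=im,d=d); top(im,d,c,-130)
```

```text
t 12.2 tcp [503.  216.9  49.3] lane (np.float64(-186.6), np.float64(0.2)) yaw y 0.136 [-0.2  0.8 -0.9]
win (np.float64(24.2), np.float64(3.1)) -1.43 [123.7  83.4]
rail 1 (np.float64(16.1), np.float64(51.4)) -1.435 [227.5  17.1]
rail -1 (np.float64(15.3), np.float64(-48.9)) -1.4334 [231.9  16.9]
copper (np.float64(-111.4), np.float64(4.6)) -1.6064 [37.  31.6]
rim (array([514.9, 140. ]), (514.4, 140.9), (66.1, 50.4), 0.1599, 301)
    (np.float64(-108.8), np.float64(1.5)) -2.9552 [66.1 47.3]
```

Run:
```python
from m import *
im,d,c=shot('scene'); np.savez('s5.npz',im=im,d=d); it=np.load('t5.npz')['im']
A=cv2.resize(im[120:240,170:330],(640,480),interpolation=cv2.INTER_CUBIC)[:300]; B=cv2.resize(it[175:250,180:330],(640,320),interpolation=cv2.INTER_CUBIC)[:300]
cv2.imwrite('pics/st5.png',np.vstack([A,B])[:,:,::-1])
```

```text
(no output)
```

View pics/st5.png

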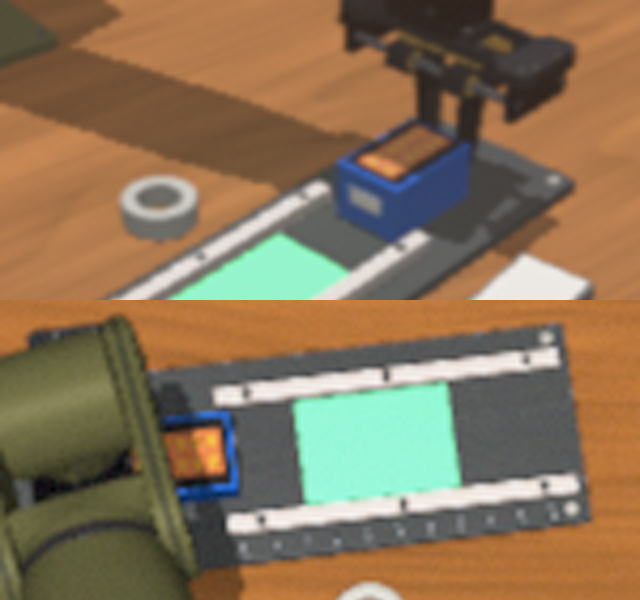

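```bash
cat >> m.py <<'E'
def faces(im,d,c,cx):
    "front face and left side face of the carrier from scene depth: lane coords, slopes"
    w=world(d,c); H=cv2.cvtColor(im,cv2.COLOR_RGB2HSV); q=w[...,:2]-np.array([528.2,32]); X=q@E0;Y=q@N0
    b=(H[...,0]>105)&(H[...,0]<128)&(H[...,1]>120)&(abs(X-cx)<75)&(abs(Y)<50)&(w[...,2]>18)&(w[...,2]<56)
    f=b&(X>cx+38)&(abs(Y)<24); s=b&(Y>22)&(abs(X-cx)<36)
    for nm,k,a,t in(('front',f,Y,X),('left',s,X,Y)):
        if k.sum()<20: print(nm,k.sum());continue
        p=np.polyfit(a[k],t[k],1); r=t[k]-np.polyval(p,a[k]); print(nm,k.sum(),'slope',p[0].round(4),'median',np.median(t[k]).round(1),'sd',r.std().round(2))
    # carrier rim top corner cloud
    t=(abs(X-cx)<75)&(abs(Y)<50)&(w[...,2]>58)&(w[...,2]<70)
    if t.sum()>20: print('top X',np.percentile(X[t],[1,99]).round(1),'Y',np.percentile(Y[t],[1,99]).round(1))
E
python3 - <<'E'
from m import *
z=np.load('s5.npz'); faces(z['im'],z['d'],cams.get_calibration('scene'),-131.6)
E
```

```text
front 60 slope -0.0188 median -85.8 sd 1.42
left 143 slope -0.0049 median 34.0 sd 1.04
top X [-196.3  -84. ] Y [-23.6  35.6]
```

Emit:
play_rows(deltas=[[[-0.3, 0, 0], 0, -0.37], [[-0.5, 0, 0], 0, -0.37], [[-0.5, 0, 0], 0, -0.37], [[-0.5, 0, 0], 0, -0.37], [[-0.5, 0, 0], 0, -0.37], [[-0.5, 0, 0], 0, -0.37], [[-0.5, 0, 0], 0, -0.37], [[-0.5, 0, 0], 0, -0.37], [[-0.5, 0, 0], 0, -0.37], [[-0.5, 0, 0], 0, -0.37], [[-0.5, 0, 0], 0, -0.37], [[-0.5, 0, 0], 0, -0.37], [[-0.5, 0, 0], 0, -0.37], [[-0.5, 0, 0], 0, -0.37], [[-0.5, 0, 0], 0, -0.37], [[-0.5, 0, 0], 0, -0.37], [[-0.3, 0, 0], 0, -0.37], [[0, 0, 0], 0, -0.37]])

```text
time: 14.55
eef_pos: [513.8, 136.4, 49.0]
tcp_rot: [0.657, 0.753, -0.0, 0.0]
wrist_force: [0.0, -0.2, -0.2]
finger_gap: 0.313
```

Run:
```python
from m import *
tcp(); im,d,c=shot('scene'); np.savez('s6.npz',im=im,d=d); s=robot.read_state()['eef_pos']; faces(im,d,c,float(lane(s)[0])+55)
g=green(im); w=world(d,c)[g]; print('win y range', [ (np.percentile((w[:,:2]-[528.2,32])@v,[1,99])).round(1) for v in (E0,N0)])
```

```text
t 14.55 tcp [513.8 136.4  49. ] lane (np.float64(-105.4), np.float64(-0.1)) yaw y 0.1359 [ 0.  -0.2 -0.2]
front 58 slope -0.0034 median -5.2 sd 1.29
left 162 slope -0.0092 median 33.9 sd 1.07
top X [-113.6   -3.9] Y [-24.5  35.3]
win y range [array([nan, nan]), array([nan, nan])]
```

Emit:
play_rows(deltas=[[[-0.3, 0, 0], 0, -0.37], [[-0.5, 0, 0], 0, -0.37], [[-0.5, 0, 0], 0, -0.37], [[-0.5, 0, 0], 0, -0.37], [[-0.5, 0, 0], 0, -0.37], [[-0.5, 0, 0], 0, -0.37], [[-0.5, 0, 0], 0, -0.37], [[-0.5, 0, 0], 0, -0.37], [[-0.5, 0, 0], 0, -0.37], [[-0.5, 0, 0], 0, -0.37], [[-0.5, 0, 0], 0, -0.37], [[-0.5, 0, 0], 0, -0.37], [[-0.5, 0, 0], 0, -0.37], [[-0.3, 0, 0], 0, -0.37], [[0, 0, 0], 0, -0.37]])

```text
time: 16.48
eef_pos: [523.0, 71.2, 49.4]
tcp_rot: [0.658, 0.753, -0.0, 0.0]
wrist_force: [0.3, -0.2, -0.3]
finger_gap: 0.316
```

Run:
```python
from m import *
tcp(); im,d,c=shot('scene'); np.savez('s7.npz',im=im,d=d); s=robot.read_state()['eef_pos']; faces(im,d,c,float(lane(s)[0])+55)
it,dt,ct=shot('top')
A=cv2.resize(im[130:230,180:330],(600,400),interpolation=cv2.INTER_CUBIC); B=cv2.resize(it[175:250,180:330],(400,200),interpolation=cv2.INTER_CUBIC)
cv2.imwrite('pics/s7.png',np.vstack([A,np.hstack([B,0*B[:,:200]])])[:,:,::-1])
```

```text
t 16.475 tcp [523.   71.2  49.4] lane (np.float64(-39.5), np.float64(0.2)) yaw y 0.1357 [ 0.3 -0.2 -0.3]
front 57 slope 0.0103 median 61.0 sd 1.07
left 180 slope -0.0108 median 34.1 sd 0.97
top X [-49.   61.9] Y [-23.8  34.8]
```

View pics/s7.png

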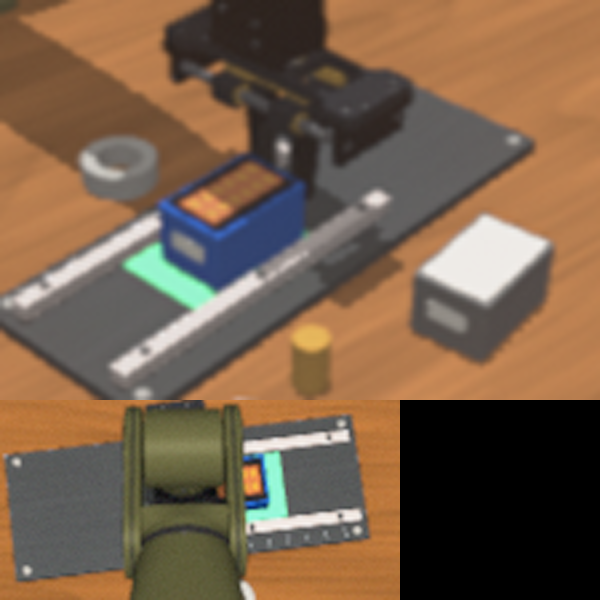

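Emit:
play_rows(deltas=[[[-0.3, 0, 0], 0, -0.37], [[-0.3, 0, 0], 0, -0.37], [[-0.3, 0, 0], 0, -0.37], [[0, 0, 0], 0, -0.37], [[0, 0, 0], 0, -0.37], [[0.5, 0, 0], 0, -0.37], [[1.5, 0, 0], 0, -0.37], [[2, 0, 0], 0, -0.37], [[0, 0, -2], 0, -0.37], [[0, 0, -4], 0, -0.37], [[2, 0, -6], 0, -0.37], [[6, 0, -6], 0, -0.37], [[6, 0, -2], 0, -0.37], [[6, 0, 0], 0, -0.37], [[6, 0, 0], 0, -0.37], [[0, 0, 0], 0, -0.37], [[0, 0, 0], 0, -0.37]])

```text
time: 18.7
eef_pos: [485.0, 343.8, 232.1]
tcp_rot: [0.657, 0.754, -0.0, 0.0]
wrist_force: [-0.0, 0.5, 0.4]
finger_gap: 0.317
```

Run:
```python
from m import *
tcp(); im,d,c=shot('scene'); faces(im,d,c,24.5)
it,dt,ct=shot('top'); H=cv2.cvtColor(it,cv2.COLOR_RGB2HSV)
try: top(it,dt,ct,24.5)
except Exception as e: print(e)
A=cv2.resize(im[130:230,180:330],(450,300),interpolation=cv2.INTER_CUBIC); B=cv2.resize(it[175:250,180:330],(600,300),interpolation=cv2.INTER_CUBIC)
cv2.imwrite('pics/s8.png',np.vstack([np.hstack([A,0*A[:,:150]]),B])[:,:,::-1])
```

```text
t 18.7 tcp [485.  343.8 232.1] lane (np.float64(-314.8), np.float64(-0.3)) yaw y 0.1374 [-0.   0.5  0.4]
front 50 slope -0.002 median 69.7 sd 0.97
left 174 slope 0.0002 median 34.1 sd 1.11
top X [-17.   70.4] Y [-24.9  35.1]
win (np.float64(18.2), np.float64(-9.2)) -1.5072 [161.   87.9]
rail 1 (np.float64(15.8), np.float64(51.3)) -1.4346 [227.9  17.4]
rail -1 (np.float64(15.7), np.float64(-49.0)) -1.4348 [233.   17.2]
copper (np.float64(25.0), np.float64(4.1)) -1.4413 [74.  35.7]
rim (array([533.1,   8.8]), (533.2, 8.5), (86.4, 64.1), -1.4427, 523)
    (np.float64(23.7), np.float64(1.7)) -1.4207 [86.2 63.6]
```

View pics/s8.png

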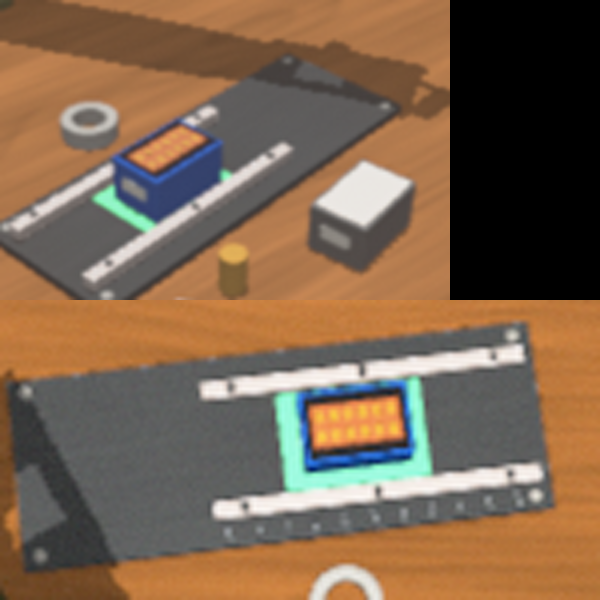

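```bash
python3 -c "
from h import *
robot.job_done(); tcp()"
```

```text
the job is handed in; nothing more can be done
the job is handed in; nothing more can be done
```

The carrier stands wholly on the green window, square to the lane. The fingers are clear of it, and the job was handed in at about 19 s of the 64 s allowed.

I pushed the carrier about 21 mm sideways on the apron with two spread fingertips until it sat on the lane's centre line. Then I pushed it about 200 mm down the lane from its rear face, with the fingertips held above rail height. Finally I drew the fingers straight back and raised them.

**Last checks, from the top and scene cameras:**
- **Along the lane:** the carrier's centre is within about 1 mm of the window's centre.
- **Across the lane:** it is about 1–4 mm left of the centre line, leaving roughly 9 mm or more to the nearer rail.
- **Squareness:** its heading is within about 0.01 rad of the rails.
- **Force:** the wrist force never read above about 2 N, though it was only read at the end of each move.
- **Other objects:** the ring, plug gauge and spare carrier look untouched in the last pictures. I did not look at the other bystanders again at the end.

**What disagreed or failed:**
- The cameras differed by about 3 mm on the sideways position, which is close to their calibration error.
- The last automatic window fit was spoiled because the carrier covers part of the window. I used the earlier window fit and the picture instead.

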